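# Check two containers into the divided bench crate

### The arm

A 6-joint arm with a two-finger parallel gripper is mounted at the origin on the work surface. World frame = base frame: x ahead of the robot, y to its left, z up, the work surface at z = 0. Lengths are in m, angles in rad, forces in N, time in s.
With the tool pointing down it reaches from about 0.35 to 0.975 m from the base axis. Payload 4.9 kg.
Tool frame: the origin (TCP) lies at the very end of the fingers, on their centre line; the grasp point (between the pads) lies 19 mm behind it; z points along the fingers, x is the direction in which the jaws open and shut, and the axes are right-handed (so a half turn about z gives the same grasp; the last joint's range is limited). The gripper opens to 85 mm and grips with 20 to 120 N. Pads are 22 mm wide; open, the fingers measure 114 mm over their backs; the gripper's body (76 mm by 85 mm) begins 54 mm behind the grasp point. The pads swing forward as they close: fully open they stand 13 mm farther back than shut.
Start: joints at [-1.366, 0.053, 1.613, -0, 1.476, -0.119], TCP at [0.199, -0.593, 0.231] pointing down, gripper open.
Joint ranges: [-3.01, 3.01], [-1.01, 2.22], [0.06, 2.58], [-1.02, 4.17], [0.09, 2.62], [-3.14, 3.14]. Speed limits (rad/s): [2.57, 2.57, 3.14, 3.14, 3.14, 3.14].

### API

Orientations are given as a rotation vector (axis times angle).
In Python, from station import readout, viewer, ctrl, nets gives the robot as it stands. The module is installed in compiled form; this text tells all that it offers.
- The arm moves only by the tool step_arm, never from a script. Its argument "moves" is a list that holds one entry, the list of rows, each a list of 4 numbers: the shift along the world's x, y, z in cm, then the turn about the world's z in rad. In form: [[[dx, dy, dz, yaw], ...]]. A call has 1 to 10 rows; each row shifts and turns the commanded pose from where the row before left it; what a row does not reach is not made up. A row lasts 1/12 s, in which the tool goes at most 41.7 mm and 7.16 degrees, less where a joint would pass 70% of its speed; a pose out of reach is approached as far as the arm can. A call is refused whole if a number of a shift passes 4.17 or a number of a turn 0.125, either way. A call with a gripper value outside its range is refused whole. "grip" is the closure, from 0 (fully open) to 1 (shut), set as the call begins (left out, the last holds). The fingers move at their own pace and stop on an object; "squeeze" is the grip in N (left out, the last holds). Time passes only in rows, so rows that do not move let the fingers close. It gives the time, the measured TCP pose, the force and the opening at its end, in the units of the state.
- readout.get_obs(): the state, without advancing time (a new reading comes with each control period).
- viewer.get_image(name): name is "side" or "top" or "wrist"; returns the picture (420x560x3 uint8, blue, green, red); there is no depth.
- viewer.calibration(name): a dict with "camera_matrix" (3x3 intrinsics, pixels), "k1" (the pictures are not rectified: a ray, as slopes to the right and down, at radius r is drawn at 1 + k1 r^2 times it, then the intrinsics apply), "R" (3x3) and "t" (3): a world point X has camera coordinates R X + t. Camera axes: x right, y down, z forward; pixel columns grow to the right and rows downward; lengths in m; the calibration is good to about 2 mm. A picture is of the moment at which its call begins: read the wrist's pose just before it. calibration takes no time and is no camera call; for the wrist camera it gives the pose at the moment of the call.
- ctrl.finish_job(): hands the job in, once; it reports no verdict.
Trained networks look in the newest picture that a camera, given by its name, has taken for a name from the list of things; names that differ only in an ending like _2 or _b are one class to them, and where a whole thing is asked for, a point or a joint stands for the part that bears it (a point fixed in the world has none). Each returns a list of dicts, best first, with "confidence" (0 to 1); they miss things now and then, are a little off and sometimes report something else, mostly with a low value. They report only what shows in the picture. A call takes as long as a camera call.
- nets.masks_of(camera, thing): "region" (420x560 bool, what is visible of it) and "box" ([left, top, right, bottom] in pixels, round what is visible of it).
- nets.pinpoint(camera, thing): "at" ([column, row] in pixels: a listed point, or the origin of a listed thing).
The state is a dict: "t": time; "q": joint angles; "dq": joint speeds; "effort": joint torques, N m; "tool_pos": TCP position; "tool_rot": TCP orientation; "contact_force": force on the tool from outside, world axes, zero at the start; "wrist_torque": the same for the moment, N m; "opening": finger opening in m.
Only numpy, scipy, OpenCV 4.12 (cv2) and the standard library are available. Lean on these libraries where they do the work, as an engineer would, in place of code of your own. Each camera call takes 0.05 s, during which the arm holds its last target. There are 200 camera calls.

### The job

Put the two containers left out on the mat away in the blue divided crate: slide the brass-wool tip-cleaner tin into the bay with the yellow tab and the red-capped flux jar into the bay with the red tab, each gently pushed home until it has pressed its bay's sliding tab fully in against the stop. Keep them upright and slide them along the bench rather than lifting them, do not ram them against the crate, and do not disturb the jars already stored, the solder reel or the cutters.

Things in the scene. Friction and masses are not known exactly. Their poses are not given: they have to be found in the camera images.
- tip_cleaner: tip-cleaner tin to put away: round steel tin with a yellow band and a dome of brass wool on top, 56 mm across, 56 mm high (straight side up to 44 mm), about 0.16 kg. Origin: centre of its underside, z up
- flux_jar: flux jar to put away: amber glass jar with a paper label and red cap, 56 mm across up to 46 mm, cap 52 mm across, 60 mm high in all, about 0.15 kg. Origin: centre of its underside, z up
- bay_yellow: bay of the blue crate with a yellow tab at its back, open towards the robot, no sill. Origin: on the bench, middle of the mouth; +x into the bay, +y left. Walls 4 mm thick, 40 mm high, 68 mm apart, x = 0 to 74 mm. Tab plate 40 mm wide, 7 to 37 mm above the bench, front face at x = 42 mm + joint value; a container fully home has its centre at x = 26 mm
- bay_red: bay of the blue crate with a red tab at its back, open towards the robot, no sill. Origin: on the bench, middle of the mouth; +x into the bay, +y left. Walls 4 mm thick, 40 mm high, 68 mm apart, x = 0 to 74 mm. Tab plate 40 mm wide, 7 to 37 mm above the bench, front face at x = 42 mm + joint value; a container fully home has its centre at x = 26 mm
- bay_grey_a: a bay like the others, but with a grey tab and already holding a stored jar. Same origin, axes and sizes as the coloured bays; the four stand side by side, 76 mm apart, in any order
- bay_grey_b: a bay like the others, but with a grey tab and already holding a stored jar. Same origin, axes and sizes as the coloured bays; the four stand side by side, 76 mm apart, in any order
- tab_yellow (a joint): yellow tab at the back of the yellow bay: a slide with friction (about 2 N) that stays where it is left. 0 = fully out, 0.012 = fully in, against a hard stop (m); starts at 0 to 0.003. It carries a yellow flag 50 mm wide that moves with it behind the back wall, top 58 mm above the bench
- tab_red (a joint): red tab at the back of the red bay: a slide with friction (about 2 N) that stays where it is left. 0 = fully out, 0.012 = fully in, against a hard stop (m); starts at 0 to 0.003. It carries a red flag 50 mm wide that moves with it behind the back wall, top 58 mm above the bench
- stored_jar_a: bystander, loose: green glass jar with black cap, 56 mm across, 56 mm high, already home in a grey bay. Origin: centre of its underside
- stored_jar_b: bystander, loose: white tub, 56 mm across, 52 mm high, already home in a grey bay. Origin: centre of its underside
- solder_reel: bystander, loose: black reel of solder standing on its flange, 60 mm across, 40 mm high. Origin: centre of its underside
- cutters: bystander, loose: wire cutters lying flat, 175 mm long, 56 mm wide, 16 mm high, one yellow and one blue grip. Origin: on the bench near the joint of the jaws; x points along the jaws

How it is judged:
At the end, for the whole second after the job is handed in: Tin in the yellow bay, flux jar in the red bay: each upright (0.1 rad) on the bench, at rest, centre 21 to 31 mm inside the mouth and within 12 mm of the bay's middle, its tab in by at least 10.3 of 12 mm; stored jars, reel and cutters within 12 mm of where they were (x of tip_cleaner in the frame of bay_yellow between 0.021 and 0.031 m and y of tip_cleaner in the frame of bay_yellow between -0.012 and 0.012 m and height (world z) of each of tip_cleaner, flux_jar below 0.006 m and angle between each of tip_cleaner, flux_jar's own z axis and vertical below 0.1 rad and linear speed of each of tip_cleaner, flux_jar below 0.02 m/s and value of joint each of tab_yellow, tab_red above 0.0103 m and x of flux_jar in the frame of bay_red between 0.021 and 0.031 m and y of flux_jar in the frame of bay_red between -0.012 and 0.012 m and distance of each of stored_jar_a, stored_jar_b, solder_reel, cutters from where it was at the start of the episode below 0.012 m); the robot touches nothing.
It fails at once if the tin or the flux jar is lifted more than 15 mm off the bench (height (world z) of any of tip_cleaner, flux_jar above 0.015 m).
It fails at once if the tin or the flux jar is tipped by more than about 25 degrees (angle between any of tip_cleaner, flux_jar's own z axis and vertical above 0.45 rad).
It fails at once if the tin or the flux jar is pressed against the crate's bays or tabs with more than 25 N (contact force between any of tip_cleaner, flux_jar and bay_yellow above 25 N or contact force between any of tip_cleaner, flux_jar and bay_red above 25 N or contact force between any of tip_cleaner, flux_jar and bay_grey_a above 25 N or contact force between any of tip_cleaner, flux_jar and bay_grey_b above 25 N).
It fails at once if a stored jar, the solder reel or the cutters are moved by more than 12 mm (distance of any of stored_jar_a, stored_jar_b, solder_reel, cutters from where it was at the start of the episode above 0.012 m).
It also fails if it takes over 67 s, if anything falls off the work surface, if the arm or the gripper's body presses on something with over 40 N, if the wrist force passes 120 N, or if a joint passes its speed limit or range.

## Working session

There is one attempt and no reset: what is moved stays moved. The work goes in short steps, Python scripts to look and compute and a tool call to move; the robot and the scene stay as the last step left them, time stands still between calls to the robot, and variables do not carry over. Pictures are saved under pics/ and viewed, about 8 in all and at most 12, crops included, and the job is handed in when it is done.

Besides the shell and the picture viewer there is one more tool, called after "Emit:" as name([rows], argument=value, ...), one row to a line, values as JSON. step_arm: Moves the arm, as the interface text tells. Its arguments: {"type":"object","properties":{"moves":{"type":"array","items":{"type":"array","items":{"type":"array","items":{"type":"number"}}}},"grip":{"type":"number"},"squeeze":{"type":"number"}},"required":["moves"]}

```bash
mkdir -p pics; cat > h.py <<'E'
import numpy as np, cv2
from station import readout, viewer, ctrl, nets
def world(cam,px,z,cal=None):
    c=cal or viewer.calibration(cam); K=np.array(c["camera_matrix"]);R=np.array(c["R"]);t=np.array(c["t"])
    u=np.array([(px[0]-K[0,2])/K[0,0],(px[1]-K[1,2])/K[1,1]]);s=u.copy()
    for _ in range(20): s=u/(1+c["k1"]*(s@s))
    d=R.T@np.array([s[0],s[1],1]);o=-R.T@t
    return o+d*(z-o[2])/d[2]
def pix(cam,X,cal=None):
    c=cal or viewer.calibration(cam); K=np.array(c["camera_matrix"])
    p=np.array(c["R"])@np.array(X)+np.array(c["t"]);s=p[:2]/p[2];s=s*(1+c["k1"]*(s@s))
    return np.array([K[0,0]*s[0]+K[0,2],K[1,1]*s[1]+K[1,2]])
E
python3 - <<'E'
from h import *
a=viewer.get_image("top");b=viewer.get_image("side")
cv2.imwrite("pics/top.png",a);cv2.imwrite("pics/side.png",b)
for cam in("top","side"):
  c=viewer.calibration(cam);print(cam,-np.array(c["R"]).T@c["t"])
  for n in["tip_cleaner","flux_jar","bay_yellow","bay_red","bay_grey_a","stored_jar_a","stored_jar_b","solder_reel","cutters"]:
    for r in nets.pinpoint(cam,n)[:2]: print(n,round(r["confidence"],2),np.round(r["at"]),world(cam,r["at"],0).round(3))
print(readout.get_obs())
E
```

```text
top [0.41217814 0.00276399 1.00307138]
tip_cleaner 0.93 [340. 262.] [ 0.435 -0.116  0.   ]
flux_jar 0.91 [226. 271.] [0.417 0.12  0.   ]
bay_yellow 0.33 [231. 273.] [0.414 0.109 0.   ]
bay_red 0.59 [210. 150.] [0.672 0.155 0.   ]
stored_jar_a 0.75 [280. 155.] [0.662 0.008 0.   ]
stored_jar_a 0.59 [213. 153.] [0.666 0.148 0.   ]
stored_jar_b 0.75 [280. 155.] [0.662 0.008 0.   ]
stored_jar_b 0.59 [213. 153.] [0.666 0.148 0.   ]
cutters 0.61 [126. 237.] [0.489 0.328 0.   ]
side [0.21872764 0.83035182 0.64037728]
tip_cleaner 0.67 [335. 203.] [ 0.438 -0.119  0.   ]
flux_jar 0.63 [314. 260.] [0.419 0.119 0.   ]
bay_yellow 0.78 [233. 228.] [0.641 0.073 0.   ]
bay_yellow 0.45 [258. 198.] [ 0.636 -0.072  0.   ]
bay_red 0.66 [263. 198.] [ 0.622 -0.073  0.   ]
bay_grey_a 0.9 [248. 212.] [ 0.634 -0.001  0.   ]
bay_grey_a 0.81 [216. 250.] [0.637 0.164 0.   ]
stored_jar_a 0.69 [205. 242.] [0.675 0.147 0.   ]
stored_jar_a 0.62 [238. 213.] [0.654 0.013 0.   ]
stored_jar_b 0.69 [205. 242.] [0.675 0.147 0.   ]
stored_jar_b 0.62 [238. 213.] [0.654 0.013 0.   ]
solder_reel 0.8 [345. 166.] [ 0.462 -0.325  0.   ]
cutters 0.59 [248. 323.] [0.479 0.334 0.   ]
cutters 0.47 [234. 230.] [0.633 0.081 0.   ]
{'t': 1.0, 'q': array([-1.36600536e+00,  5.26744680e-02,  1.61291326e+00,  2.67112150e-05,
        1.47598603e+00, -1.19004093e-01]), 'dq': array([ 0.00079339, -0.00042667, -0.00139792,  0.00088778,  0.00060477,
        0.00127189]), 'effort': array([ 9.77442542e-04, -3.93690956e+01, -3.70475435e+01, -1.58278149e-04,
        3.90334426e-04, -8.66628795e-06]), 'tool_pos': array([ 0.19885525, -0.59250077,  0.23131149]), 'tool_rot': array([-2.55046111e+00,  1.83431451e+00, -5.01171089e-05]), 'contact_force': array([-0.12178268,  0.10192706,  0.22810805]), 'wrist_torque': array([0.00136778, 0.02125778, 0.01558543]), 'opening': 0.08576491020536828}
```

View pics/top.png

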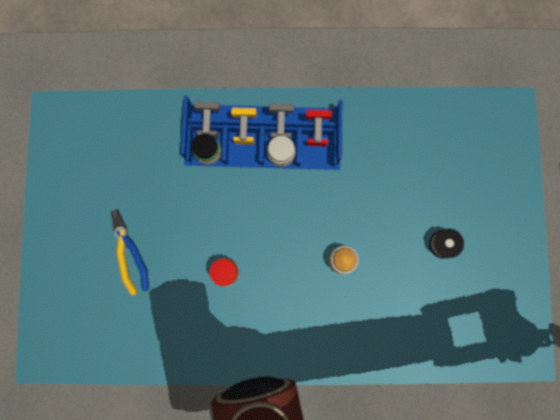

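View pics/side.png

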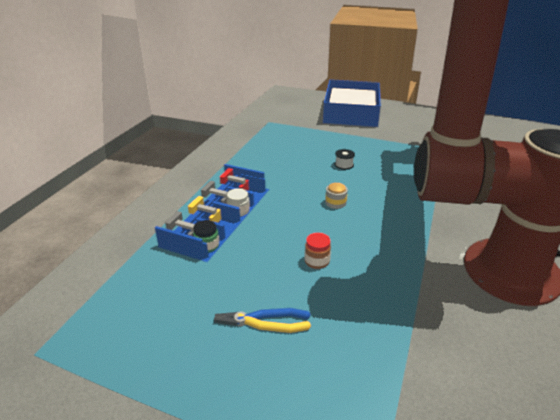

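```bash
python3 - <<'E'
from h import *
im=cv2.imread("pics/top.png")
hsv=cv2.cvtColor(im,cv2.COLOR_BGR2HSV)
red=cv2.inRange(hsv,(0,150,80),(8,255,255))|cv2.inRange(hsv,(172,150,80),(180,255,255))
red[:200]=0;red[330:]=0
m=cv2.moments(red,True);p=(m['m10']/m['m00'],m['m01']/m['m00']);print("flux cap",p,m['m00'],world("top",p,.06))
for thing in["tip_cleaner","flux_jar"]:
  for cam in("top","side"):
    r=nets.masks_of(cam,thing)[0];ys,xs=np.nonzero(r["region"]);p=(xs.mean(),ys.mean());print(thing,cam,p,r["box"],world(cam,p,.04 if cam=="top" else .028))
# crate front wall edges tops z=.04 model overlays
cv2.imwrite("pics/crop.png",cv2.resize(im[85:185,170:355],None,fx=4.3,fy=4.3,interpolation=cv2.INTER_CUBIC))
blue=cv2.inRange(hsv,(108,120,40),(125,255,255));ys,xs=np.nonzero(blue[90:180,170:350]);print(xs.min()+170,xs.max()+170,ys.min()+90,ys.max()+90)
for p in[(184,165),(340,169),(184,98),(341,102)]:print(p,world("top",p,.0),world("top",p,.04))
E
```

```text
flux cap (223.12671232876713, 271.67123287671234) 584.0 [0.41646219 0.11774296 0.06      ]
tip_cleaner top (np.float64(343.8878787878788), np.float64(259.8818181818182)) [328.2, 248.1, 358.5, 278.1] [ 0.43839479 -0.11795345  0.04      ]
tip_cleaner side (np.float64(237.8590909090909), np.float64(199.40454545454546)) [226.1, 189.0, 252.2, 214.9] [ 0.66345577 -0.00622347  0.028     ]
flux_jar top (np.float64(224.62481751824816), np.float64(271.75766423357663)) [209.5, 259.3, 237.3, 284.5] [0.41637239 0.11722301 0.04      ]
flux_jar side (np.float64(316.9149659863946), np.float64(250.68027210884352)) [299.3, 235.7, 328.6, 270.3] [0.41413026 0.11693053 0.028     ]
181 341 97 168
(184, 165) [0.6406878  0.20986467 0.        ] [0.6315754  0.20160601 0.04      ]
(340, 169) [ 0.62973382 -0.11887136  0.        ] [ 0.62105823 -0.11402084  0.04      ]
(184, 98) [0.78820117 0.21314678 0.        ] [0.7732063  0.20475724 0.04      ]
(341, 102) [ 0.77628687 -0.12432222  0.        ] [ 0.76176712 -0.11925433  0.04      ]
```

View pics/crop.png

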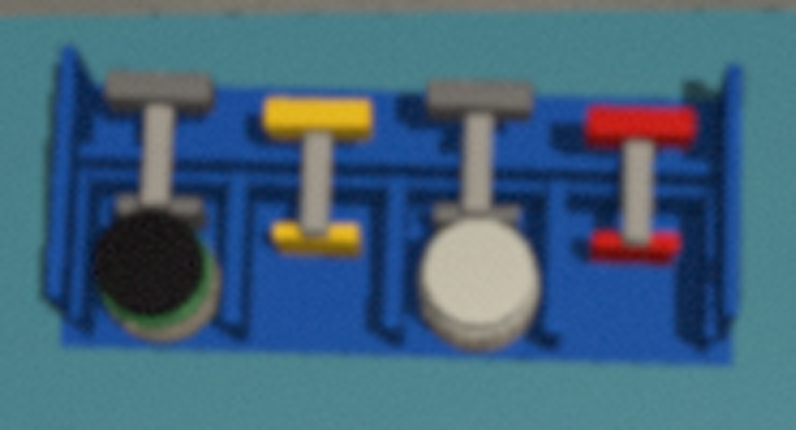

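Emit:
step_arm([
  [[2, 3.8, 0.2, -0.04], [2, 3.8, 0.2, -0.04], [2, 3.8, 0.2, -0.04], [2, 3.8, 0.2, -0.04], [2, 3.8, 0.2, -0.04], [2, 3.8, 0.2, -0.04], [2, 3.8, 0.2, -0.04], [2, 3.8, 0.2, -0.04], [2, 3.8, 0, 0], [2, 3.8, 0, 0]],
], grip=0)

```text
t: 2.03
tool_pos: [0.3933, -0.2223, 0.2474]
tool_rot: [-2.225, 2.218, -0.003]
contact_force: [0.8, 0.2, -1.0]
opening: 0.085
```

Emit:
step_arm([
  [[2, 4, 0, 0], [2, 3.8, 0, 0], [0, 3, 0, 0], [0, 0, 0, 0], [0, 0, 0, 0]],
])

```text
t: 2.45
tool_pos: [0.431, -0.1188, 0.247]
tool_rot: [2.229, -2.213, 0.001]
contact_force: [-0.9, -0.7, 0.2]
opening: 0.0852
```

```bash
python3 - <<'E'
from h import *
o=readout.get_obs();print(o["tool_pos"],o["tool_rot"],o["t"])
c=viewer.calibration("wrist");im=viewer.get_image("wrist");cv2.imwrite("pics/w1.png",im)
R=np.array(c["R"]);print(-R.T@c["t"],R[2])
import pickle;pickle.dump(c,open("w1.pkl","wb"))
for n in["tip_cleaner","bay_yellow","bay_red","bay_grey_a"]:
    for r in nets.pinpoint("wrist",n)[:2]: print(n,round(r["confidence"],2),np.round(r["at"]),world("wrist",r["at"],0,c).round(4))
E
```

```text
[ 0.43099472 -0.11877522  0.24698733] [ 2.22924079e+00 -2.21340553e+00  1.17883501e-03] 2.45
[ 0.51034411 -0.11901617  0.38797387] [-0.3117213  -0.00283205 -0.95016936]
tip_cleaner 0.84 [280. 168.] [ 0.4414 -0.1207  0.    ]
```

View pics/w1.png

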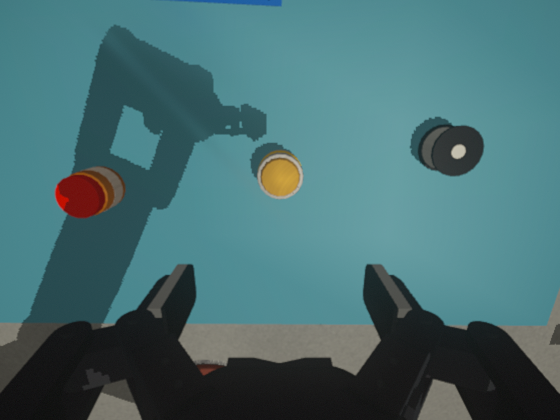

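```bash
python3 - <<'E'
from h import *
import pickle;c=pickle.load(open("w1.pkl","rb"))
print(world("w",(280,177),.044,c))
E
```

```text
[ 0.43793486 -0.12080369  0.044     ]
```

Emit:
step_arm([
  [[0.35, -0.1, -4, 0], [0.35, -0.1, -4, 0], [0, 0, -4, 0], [0, 0, -4, 0], [0, 0, -4, 0], [0, 0, -2.5, 0], [0, 0, -1.2, 0], [0, 0, -0.4, 0], [0, 0, 0, 0], [0, 0, 0, 0]],
])

```text
t: 3.53
tool_pos: [0.4385, -0.1229, 0.0068]
tool_rot: [-2.224, 2.218, -0.002]
contact_force: [1.1, 0.0, 0.2]
opening: 0.0854
```

Emit:
step_arm([
  [[0, 0, 0, 0], [0, 0, 0, 0], [0, 0, 0, 0], [0, 0, 0, 0], [0, 0, 0, 0], [0, 0, 0, 0], [0, 0, 0, 0]],
], grip=0.6, squeeze=20)

```text
t: 4.12
tool_pos: [0.439, -0.1225, 0.0074]
tool_rot: [-2.225, 2.217, -0.004]
contact_force: [-0.6, -0.2, 5.2]
opening: 0.0553
```

Emit:
step_arm([
  [[0.4, 0.6, 0, 0], [0.8, 1.2, 0, 0], [1.2, 1.8, 0, 0], [1.2, 1.8, 0, 0], [1.2, 1.8, 0, 0], [1.2, 1.8, 0, 0], [1.2, 1.8, 0, 0], [1.2, 1.8, 0, 0], [1.2, 1.8, 0, 0], [1.2, 1.8, 0, 0]],
])

```text
t: 4.95
tool_pos: [0.5472, 0.0398, 0.0075]
tool_rot: [2.226, -2.216, 0.005]
contact_force: [-2.0, -4.6, 8.5]
opening: 0.0554
```

Emit:
step_arm([
  [[0.8, 1.5, 0, 0], [0.4, 1, 0, 0], [0.2, 0.5, 0, 0], [0, 0, 0, 0], [0, 0, 0, 0]],
])

```text
t: 5.37
tool_pos: [0.5617, 0.0708, 0.0075]
tool_rot: [-2.224, 2.214, -0.004]
contact_force: [1.9, 2.1, 4.8]
opening: 0.0554
```

```bash
python3 - <<'E'
from h import *
import pickle
o=readout.get_obs();print(o["tool_pos"],o["tool_rot"],o["t"],o["contact_force"])
c=viewer.calibration("wrist");im=viewer.get_image("wrist")
pickle.dump(c,open("w2.pkl","wb"));cv2.imwrite("pics/w2.png",im)
E
```

```text
[0.56168058 0.07076157 0.00751473] [-2.22390754  2.21401972 -0.0038078 ] 5.3667 [1.90109228 2.12329434 4.80186877]
```

View pics/w2.png

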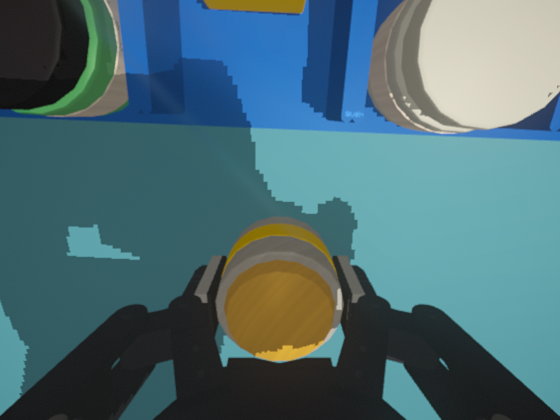

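```bash
cat > ov.py <<'E'
from h import *
import pickle,sys
def draw(im,cam,c,x0,y0,yaw,sc=1,off=(0,0)):
    ca,sa=np.cos(yaw),np.sin(yaw)
    W=lambda x,y,z:[x0+ca*x-sa*y,y0+sa*x+ca*y,z]
    def ln(a,b,col):
        p,q=[tuple(int(v) for v in (pix(cam,W(*k),c)-off)*sc) for k in(a,b)];cv2.line(im,p,q,col,1)
    for k in(-2.5,-1.5,-.5,.5,1.5):
        for s in(-.002,.002):
            y=k*.076+s
            ln((0,y,0),(.002,y,.04),(255,255,255));ln((0,y,.04),(.074,y,.04),(0,255,0));ln((0,y,0),(.074,y,0),(0,128,255))
    return im
E
python3 - <<'E'
from ov import *
c=pickle.load(open("w2.pkl","rb"))
R=np.array(c["R"]);print("cam",-R.T@c["t"],"nadir",pix("w",[*(-R.T@c["t"])[:2],0],c))
a=world("w",(0,120),0,c);b=world("w",(560,137),0,c);print(a,b,"yaw",np.arctan2(a[0]-b[0],a[1]-b[1]))
for p in[(183,117),(150,117),(352,125),(304,121)]:print(p,world("w",p,0,c),world("w",p,.04,c))
im=cv2.imread("pics/top.png");ct=viewer.calibration("top")
for p in [(240,337),(398,342),(555,345),(90,333)]:print("top",world("top",(170+p[0]/4.3,85+p[1]/4.3),0))
E
```

```text
cam [0.64050153 0.07008837 0.14880601] nadir [279.38108758 114.4660086 ]
[0.63724148 0.20617515 0.        ] [ 0.63052045 -0.06882563  0.        ] yaw 0.024435190594050468
(183, 117) [0.63910071 0.11690283 0.        ] [0.63947726 0.10431881 0.04      ]
(150, 117) [0.63901965 0.13293459 0.        ] [0.63941799 0.11604112 0.04      ]
(352, 125) [0.63576505 0.03451553 0.        ] [0.63703825 0.04407774 0.04      ]
(304, 121) [0.63752849 0.05806812 0.        ] [0.63832766 0.06129924 0.04      ]
top [0.64344478 0.12138552 0.        ]
top [0.64035158 0.04388783 0.        ]
top [ 0.63833016 -0.03293301  0.        ]
top [0.64607671 0.19526466 0.        ]
```

```bash
python3 - <<'E'
from ov import *
c=pickle.load(open("w2.pkl","rb"))
im=draw(cv2.imread("pics/w2.png"),"w",c,.638,.082,-.0244)[:150]
t=cv2.imread("pics/top.png")[90:180,175:350];t=cv2.resize(t,None,fx=3.2,fy=3.2,interpolation=cv2.INTER_CUBIC)
draw(t,"top",None,.638,.082,-.0244,3.2,(175,90))
cv2.imwrite("pics/ov.png",np.vstack([im,t[:,:560]]))
E
```

```text
(no output)
```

View pics/ov.png

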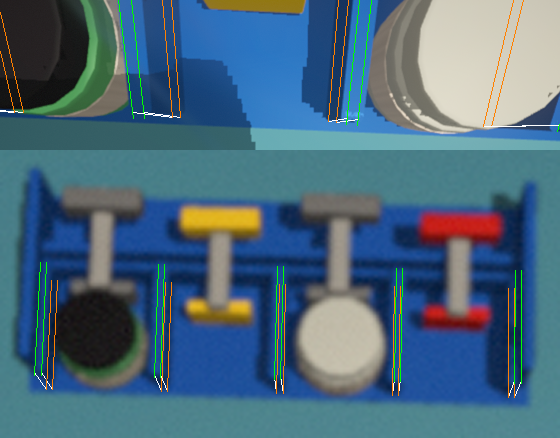

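Emit:
step_arm([
  [[0.5, 0.2, 0, -0.012], [1, 0.2, 0, -0.012], [1.2, 0.3, 0, 0], [1.2, 0.3, 0, 0], [0.8, 0.2, 0, 0], [0.5, 0, 0, 0], [0, 0, 0, 0], [0, 0, 0, 0], [0, 0, 0, 0]],
])

```text
t: 6.17
tool_pos: [0.6125, 0.0821, 0.0075]
tool_rot: [-2.198, 2.243, -0.001]
contact_force: [-2.3, 0.8, 8.3]
opening: 0.0556
```

Emit:
step_arm([
  [[0, 0, 0, 0], [0, 0, 0, 0], [0, 0, 0, 0], [0, 0, 0, 0]],
], grip=0.08)

```text
t: 6.5
tool_pos: [0.6112, 0.0819, 0.0052]
tool_rot: [2.198, -2.243, -0.001]
contact_force: [-0.4, -0.9, 0.3]
opening: 0.0782
```

Emit:
step_arm([
  [[-1, 0, 0, 0], [-2, 0, 0.2, 0], [-2.5, 0, 0.3, 0], [-1.2, 0, 0, 0], [0, 0, 0, 0]],
], grip=0.08)

```text
t: 6.92
tool_pos: [0.5411, 0.0822, 0.0096]
tool_rot: [2.197, -2.241, -0.004]
contact_force: [-0.5, -0.0, -0.6]
opening: 0.0786
```

Emit:
step_arm([
  [[0, 0, 0, 0], [0, 0, 0, 0], [0, 0, 0, 0], [0, 0, 0, 0], [0, 0, 0, 0], [0, 0, 0, 0], [0, 0, 0, 0]],
], grip=0.72)

```text
t: 7.5
tool_pos: [0.545, 0.082, 0.0108]
tool_rot: [2.199, -2.244, -0.0]
contact_force: [0.4, 0.0, -1.1]
opening: 0.0241
```

```bash
python3 - <<'E'
from h import *
import pickle
o=readout.get_obs();print(o["tool_pos"],o["t"],o["contact_force"],o["opening"])
c=viewer.calibration("wrist");im=viewer.get_image("wrist")
pickle.dump(c,open("w3.pkl","wb"));cv2.imwrite("pics/w3.png",im)
E
```

```text
[0.54501865 0.08199448 0.01075431] 7.5 [ 0.42478333  0.03970352 -1.07541274] 0.024077346466031078
```

View pics/w3.png

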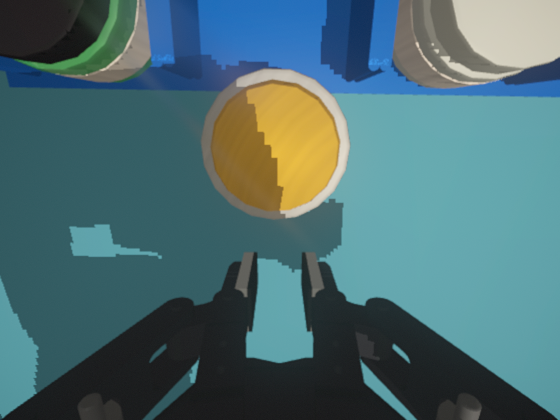

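Emit:
step_arm([
  [[0.7, 0, 0, 0], [0.9, 0, 0, 0], [0.7, 0, 0, 0], [0.5, 0, 0, 0], [0.6, 0, 0, 0], [0.8, 0, 0, 0], [0.8, 0, 0, 0], [0.8, 0, 0, 0], [0.5, 0, 0, 0], [0.2, 0, 0, 0]],
])

```text
t: 8.38
tool_pos: [0.6108, 0.082, 0.0109]
tool_rot: [-2.198, 2.244, -0.001]
contact_force: [-0.7, -1.0, 0.4]
opening: 0.0237
```

Emit:
step_arm([
  [[0.2, 0, 0, 0], [0.2, 0, 0, 0], [0.2, 0, 0, 0], [0.2, 0, 0, 0], [0, 0, 0, 0], [0, 0, 0, 0]],
])

```text
t: 8.88
tool_pos: [0.618, 0.082, 0.0109]
tool_rot: [-2.199, 2.243, -0.001]
contact_force: [0.3, -0.4, -0.4]
opening: 0.0236
```

Emit:
step_arm([
  [[0.1, 0, 0, 0], [0.1, 0, 0, 0], [0.1, 0, 0, 0], [0.1, 0, 0, 0], [0.1, 0, 0, 0]],
])

```text
t: 9.3
tool_pos: [0.6215, 0.0821, 0.0107]
tool_rot: [2.197, -2.242, -0.004]
contact_force: [-5.5, -0.1, 4.3]
opening: 0.0236
```

Emit:
step_arm([
  [[0.1, 0, 0, 0], [0.1, 0, 0, 0], [0.1, 0, 0, 0]],
])

```text
t: 9.55
tool_pos: [0.6245, 0.082, 0.0107]
tool_rot: [2.197, -2.242, -0.004]
contact_force: [-5.2, -0.2, 4.4]
opening: 0.0242
```

```bash
python3 - <<'E'
from h import *
import pickle
o=readout.get_obs();print(o["tool_pos"],o["t"],o["contact_force"],o["opening"])
c=viewer.calibration("wrist");im=viewer.get_image("wrist")
pickle.dump(c,open("w4.pkl","wb"));cv2.imwrite("pics/w4.png",im)
E
```

```text
[0.6244915  0.08201221 0.01067259] 9.55 [-5.19912831 -0.16876991  4.3656132 ] 0.02417828819284376
```

View pics/w4.png

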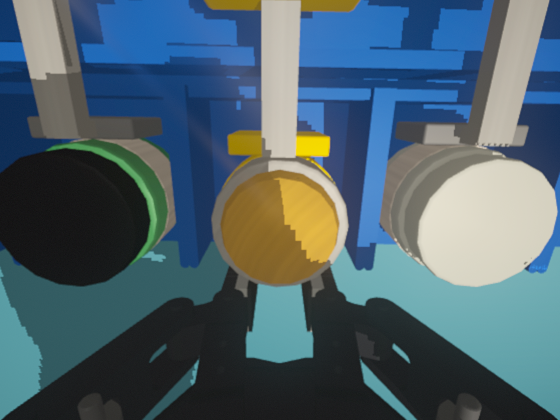

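Emit:
step_arm([
  [[0.1, 0, 0, 0], [0.1, 0, 0, 0], [0.1, 0, 0, 0]],
])

```text
t: 9.85
tool_pos: [0.6276, 0.082, 0.0107]
tool_rot: [2.197, -2.242, -0.003]
contact_force: [-5.7, 0.2, 3.9]
opening: 0.0241
```

Emit:
step_arm([
  [[0.1, 0, 0, 0]],
])

```text
t: 9.93
tool_pos: [0.6286, 0.082, 0.0107]
tool_rot: [2.197, -2.242, -0.003]
contact_force: [-5.8, -0.3, 3.9]
opening: 0.0239
```

Emit:
step_arm([
  [[0.05, 0, 0, 0]],
])

```text
t: 10.02
tool_pos: [0.6293, 0.0819, 0.0107]
tool_rot: [2.197, -2.242, -0.003]
contact_force: [-4.9, -0.2, 3.7]
opening: 0.0239
```

Emit:
step_arm([
  [[0.05, 0, 0, 0]],
])

```text
t: 10.1
tool_pos: [0.6297, 0.0819, 0.0107]
tool_rot: [2.197, -2.242, -0.003]
contact_force: [-5.9, -1.2, 4.2]
opening: 0.0237
```

Emit:
step_arm([
  [[0.05, 0, 0, 0]],
])

```text
t: 10.18
tool_pos: [0.6298, 0.0819, 0.0106]
tool_rot: [2.197, -2.242, -0.004]
contact_force: [-7.9, -0.9, 4.2]
opening: 0.0238
```

Emit:
step_arm([
  [[0.05, 0, 0, 0]],
])

```text
t: 10.27
tool_pos: [0.6299, 0.0819, 0.0106]
tool_rot: [2.196, -2.241, -0.005]
contact_force: [-10.4, -0.8, 7.7]
opening: 0.024
```

Emit:
step_arm([
  [[0.05, 0, 0, 0]],
])

```text
t: 10.35
tool_pos: [0.6299, 0.0819, 0.0106]
tool_rot: [2.195, -2.24, -0.007]
contact_force: [-10.6, -1.1, 8.5]
opening: 0.0239
```

```bash
python3 - <<'E'
from h import *
import pickle
o=readout.get_obs();print(o["tool_pos"],o["t"],o["contact_force"],o["opening"])
c=viewer.calibration("wrist");im=viewer.get_image("wrist")
cv2.imwrite("pics/w5.png",im)
g=cv2.cvtColor(im,cv2.COLOR_BGR2HSV)
m=cv2.inRange(g,(22,150,80),(32,255,255));ys,xs=np.nonzero(m[60:175,200:350]);
print([ (y+60,int((m[y+60,200:350]>0).sum())) for y in range(0,115,4)])
E
```

```text
[0.62987528 0.081939   0.01060822] 10.35 [-10.56998649  -1.06884061   8.54903478] 0.02394372837742158
[(60, 0), (64, 0), (68, 0), (72, 0), (76, 0), (80, 0), (84, 0), (88, 0), (92, 0), (96, 0), (100, 0), (104, 0), (108, 0), (112, 0), (116, 0), (120, 0), (124, 0), (128, 0), (132, 32), (136, 62), (140, 66), (144, 66), (148, 66), (152, 66), (156, 31), (160, 11), (164, 8), (168, 6), (172, 3)]
```

Emit:
step_arm([
  [[-0.3, 0, 0, 0], [-1, 0, 0, 0], [-2, 0, 0, 0], [-2, 0, 2, 0], [-2, 0.5, 4, 0], [-3, 1, 4, 0], [-3, 1, 1, 0], [-3, 1, 0, 0], [-3, 0.2, 0, 0], [-1.5, 0, 0, 0]],
])

```text
t: 11.23
tool_pos: [0.429, 0.1175, 0.1105]
tool_rot: [-2.2, 2.242, -0.0]
contact_force: [-0.8, 0.1, -0.7]
opening: 0.0241
```

Emit:
step_arm([
  [[-0.5, 0, 0, 0], [0, 0, 0, 0], [0, 0, 0, 0], [0, 0, 0, 0]],
], grip=0)

```text
t: 11.57
tool_pos: [0.4275, 0.1167, 0.111]
tool_rot: [-2.198, 2.244, -0.001]
contact_force: [1.1, -0.8, 0.1]
opening: 0.0713
```

```bash
python3 - <<'E'
from h import *
o=readout.get_obs();print(o["tool_pos"],o["t"],o["contact_force"],o["opening"])
c=viewer.calibration("wrist");im=viewer.get_image("wrist");t=viewer.get_image("top")
g=cv2.cvtColor(im,cv2.COLOR_BGR2HSV);m=cv2.inRange(g,(0,150,70),(8,255,255))|cv2.inRange(g,(172,150,70),(180,255,255))
n,l,s,ct=cv2.connectedComponentsWithStats(m);
for i in np.argsort(-s[1:,4])[:3]+1: print(s[i],ct[i],world("w",ct[i],.06,c))
t=cv2.resize(t[85:185,170:355],None,fx=3,fy=3,interpolation=cv2.INTER_CUBIC)
cv2.imwrite("pics/w6.png",np.vstack([im,t[:,:560] if t.shape[1]>=560 else cv2.copyMakeBorder(t,0,0,0,560-t.shape[1],0)]))
E
```

```text
[0.42754489 0.11671019 0.1110243 ] 11.5667 [ 1.14226312 -0.76772864  0.082191  ] 0.07130830278014526
[ 243  208   69   69 3709] [277.05554058 242.1623079 ] [0.4189964  0.11741392 0.06      ]
```

View pics/w6.png

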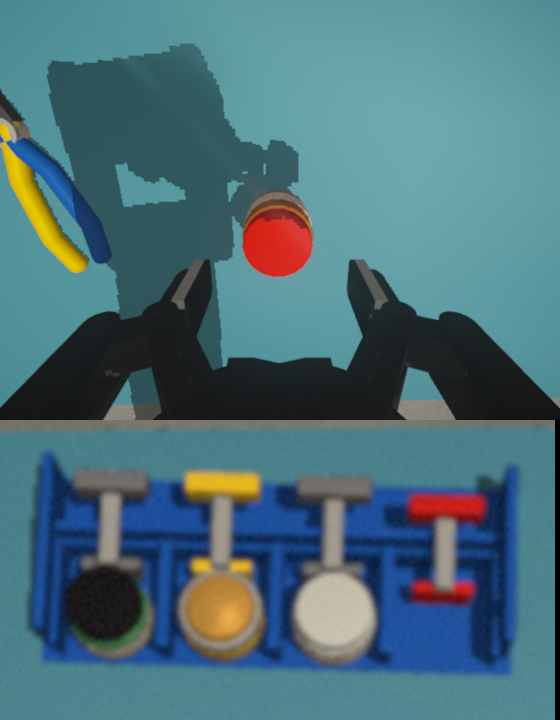

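Emit:
step_arm([
  [[-0.5, 0.1, 0, 0], [-0.4, 0, -1, 0], [0, 0, -3, 0], [0, 0, -3, 0], [0, 0, -2, 0], [0, 0, -1, 0], [0, 0, -0.4, 0], [0, 0, 0, 0], [0, 0, 0, 0]],
], grip=0)

```text
t: 12.42
tool_pos: [0.4181, 0.1179, 0.0074]
tool_rot: [-2.198, 2.243, -0.001]
contact_force: [-0.4, -0.6, -0.1]
opening: 0.0855
```

Emit:
step_arm([
  [[0, 0, 0, 0], [0, 0, 0, 0], [0, 0, 0, 0], [0, 0, 0, 0], [0, 0, 0, 0], [0, 0, 0, 0], [0, 0, 0, 0]],
], grip=0.6)

```text
t: 13.0
tool_pos: [0.4184, 0.118, 0.0079]
tool_rot: [-2.198, 2.243, -0.002]
contact_force: [-0.8, -0.0, 7.7]
opening: 0.0553
```

Emit:
step_arm([
  [[0.5, -0.5, 0, 0], [1, -1.1, 0, 0], [1.4, -1.6, 0, 0], [1.4, -1.6, 0, 0], [1.4, -1.6, 0, 0], [1.4, -1.6, 0, 0], [1.4, -1.6, 0, 0], [1.4, -1.6, 0, 0], [1.4, -1.6, 0, 0], [1.4, -1.6, 0, 0]],
])

```text
t: 13.83
tool_pos: [0.545, -0.0258, 0.0079]
tool_rot: [-2.198, 2.243, 0.004]
contact_force: [-4.1, 5.8, 12.1]
opening: 0.0555
```

Emit:
step_arm([
  [[1.3, -1.6, 0, 0], [1.2, -1.5, 0, 0], [0.5, -0.8, 0, 0], [0.2, -0.45, 0, 0], [0, 0, 0, 0], [0, 0, 0, 0]],
])

```text
t: 14.33
tool_pos: [0.5779, -0.0704, 0.008]
tool_rot: [-2.197, 2.243, -0.005]
contact_force: [1.9, -1.2, 4.8]
opening: 0.0555
```

```bash
python3 - <<'E'
from ov import *
o=readout.get_obs();print(o["tool_pos"],o["t"],o["contact_force"],o["opening"])
c=viewer.calibration("wrist");im=viewer.get_image("wrist");r=im.copy()
draw(im,"w",c,.638,.082,-.0244);cv2.imwrite("pics/w7.png",np.vstack([r[:300],im[:300]]))
E
```

```text
[ 0.5779436  -0.07038058  0.00796773] 14.3333 [ 1.91577111 -1.16453964  4.7663913 ] 0.05550908887232708
```

View pics/w7.png

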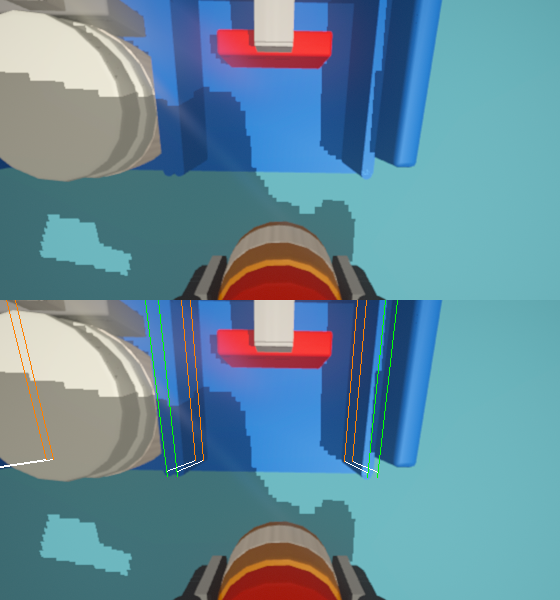

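Emit:
step_arm([
  [[0.5, 0.05, 0, 0], [0.9, 0, 0, 0], [0.9, 0, 0, 0], [0.5, 0, 0, 0], [0.2, 0, 0, 0], [0, 0, 0, 0], [0, 0, 0, 0]],
])

```text
t: 14.97
tool_pos: [0.6054, -0.0693, 0.0079]
tool_rot: [2.198, -2.241, -0.003]
contact_force: [-6.8, 0.1, 13.0]
opening: 0.0556
```

Emit:
step_arm([
  [[0, 0, 0, 0], [0, 0, 0, 0], [0, 0, 0, 0], [0, 0, 0, 0]],
], grip=0.08)

```text
t: 15.3
tool_pos: [0.6056, -0.0689, 0.0057]
tool_rot: [2.199, -2.243, -0.002]
contact_force: [-0.3, -0.4, -0.1]
opening: 0.0784
```

Emit:
step_arm([
  [[-1, 0, 0, 0], [-2, 0, 0.2, 0], [-2.5, 0, 0.3, 0], [-1.2, 0, 0, 0], [0, 0, 0, 0]],
])

```text
t: 15.72
tool_pos: [0.5358, -0.0686, 0.0103]
tool_rot: [2.197, -2.243, -0.005]
contact_force: [0.7, 0.9, -0.6]
opening: 0.0784
```

Emit:
step_arm([
  [[0, 0, 0, 0], [0, 0, 0, 0], [0, 0, 0, 0], [0, 0, 0, 0], [0, 0, 0, 0], [0, 0, 0, 0], [0, 0, 0, 0]],
], grip=0.72)

```text
t: 16.3
tool_pos: [0.5395, -0.0691, 0.0115]
tool_rot: [2.199, -2.244, -0.0]
contact_force: [0.6, 0.7, 0.2]
opening: 0.024
```

Emit:
step_arm([
  [[0.7, 0, 0, 0], [0.9, 0, 0, 0], [0.7, 0, 0, 0], [0.5, 0, 0, 0], [0.6, 0, 0, 0], [0.8, 0, 0, 0], [0.8, 0, 0, 0], [0.8, 0, 0, 0], [0.5, 0, 0, 0], [0.2, 0, 0, 0]],
])

```text
t: 17.13
tool_pos: [0.6053, -0.0692, 0.0116]
tool_rot: [-2.199, 2.243, -0.001]
contact_force: [-1.2, 0.3, 0.2]
opening: 0.0239
```

Emit:
step_arm([
  [[0.2, 0, 0, 0], [0.2, 0, 0, 0], [0.1, 0, 0, 0], [0.1, 0, 0, 0], [0.1, 0, 0, 0], [0.1, 0, 0, 0]],
])

```text
t: 17.63
tool_pos: [0.6122, -0.0692, 0.0115]
tool_rot: [2.199, -2.244, -0.0]
contact_force: [-0.0, -0.2, 0.3]
opening: 0.0243
```

Emit:
step_arm([
  [[0.1, 0, 0, 0], [0.1, 0, 0, 0], [0.1, 0, 0, 0], [0.1, 0, 0, 0], [0.1, 0, 0, 0]],
])

```text
t: 18.05
tool_pos: [0.6162, -0.0692, 0.0115]
tool_rot: [2.198, -2.242, -0.003]
contact_force: [-6.3, 0.5, 4.6]
opening: 0.0241
```

Emit:
step_arm([
  [[0.1, 0, 0, 0], [0.1, 0, 0, 0]],
])

```text
t: 18.22
tool_pos: [0.6182, -0.0692, 0.0114]
tool_rot: [2.198, -2.242, -0.003]
contact_force: [-4.8, -0.5, 4.1]
opening: 0.0237
```

Emit:
step_arm([
  [[0.1, 0, 0, 0], [0.1, 0, 0, 0], [0.1, 0, 0, 0], [0.1, 0, 0, 0]],
])

```text
t: 18.55
tool_pos: [0.6222, -0.0693, 0.0115]
tool_rot: [2.197, -2.242, -0.003]
contact_force: [-5.8, -0.7, 3.2]
opening: 0.0241
```

Emit:
step_arm([
  [[0.1, 0, 0, 0], [0.1, 0, 0, 0]],
])

```text
t: 18.72
tool_pos: [0.6242, -0.0693, 0.0114]
tool_rot: [2.197, -2.242, -0.003]
contact_force: [-5.2, 0.2, 3.1]
opening: 0.0239
```

Emit:
step_arm([
  [[0.1, 0, 0, 0]],
])

```text
t: 18.8
tool_pos: [0.6243, -0.0693, 0.0114]
tool_rot: [2.196, -2.241, -0.006]
contact_force: [-11.9, -0.0, 8.1]
opening: 0.0239
```

Emit:
step_arm([
  [[0.1, 0, 0, 0]],
])

```text
t: 18.88
tool_pos: [0.6243, -0.0692, 0.0114]
tool_rot: [2.195, -2.239, -0.009]
contact_force: [-15.3, 0.5, 11.7]
opening: 0.0235
```

Emit:
step_arm([
  [[0.05, 0, 0, 0]],
])

```text
t: 18.97
tool_pos: [0.6243, -0.0692, 0.0113]
tool_rot: [2.194, -2.239, -0.011]
contact_force: [-14.6, -0.3, 11.9]
opening: 0.0237
```

Stop reached (force rose, TCP no longer advances). Back off and check.

Emit:
step_arm([
  [[-0.3, 0, 0, 0], [-0.5, 0, 0, 0], [-2, 0, 0, 0], [-3, 0, 2, 0], [-3, 0, 4, 0], [-4, 0, 4, 0], [-4, 0, 1, 0], [-2, 0, 0, 0], [0, 0, 0, 0], [0, 0, 0, 0]],
])

```text
t: 19.8
tool_pos: [0.4551, -0.0692, 0.1047]
tool_rot: [-2.197, 2.243, -0.003]
contact_force: [0.7, 0.4, 0.3]
opening: 0.0237
```

```bash
python3 - <<'E'
from ov import *
o=readout.get_obs();print(o["tool_pos"],o["t"],o["contact_force"])
t=viewer.get_image("top");a=cv2.imread("pics/top.png")
for n in["solder_reel","cutters"]:
  for k in nets.masks_of("top",n)[:1]:print(n,k["box"])
d=cv2.absdiff(a,t).max(2);print("reel diff",d[225:262,425:470].mean(),"cutters diff",d[205:300,100:155].mean())
s=viewer.get_image("side")
r=cv2.resize(t[85:185,170:355],None,fx=3,fy=3,interpolation=cv2.INTER_CUBIC)
q=cv2.resize(s[150:270,140:400],None,fx=2.13,fy=2.13)[:,:555]
q=cv2.copyMakeBorder(q,0,0,0,555-q.shape[1],0)
cv2.imwrite("pics/end.png",np.vstack([r,q]))
E
```

```text
[ 0.45509289 -0.06918709  0.10472855] 19.8 [0.73962598 0.35947769 0.27479619]
solder_reel [429.9, 229.6, 461.9, 259.8]
cutters [111.7, 205.6, 148.2, 296.1]
reel diff 8.38978978978979 cutters diff 11.825071770334928
```

View pics/end.png

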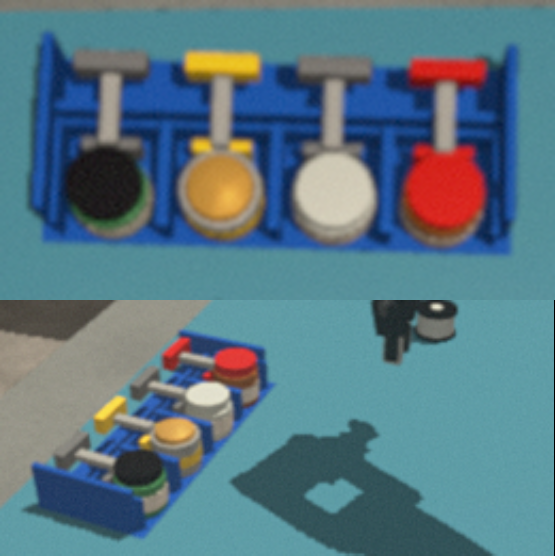

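```bash
python3 -c "
from station import ctrl;print(ctrl.finish_job())"
```

```text
the job is handed in; nothing more can be done
None
```

The tin is in the yellow bay and the flux jar is in the red bay. I handed the job in at about 20 s of the 67 s allowed; no verdict is reported.

**How it was done:** I gripped each container lightly and slid it along the bench to its bay mouth. Then I let go, moved behind it and pushed it in with the fingers partly closed.

**The stops:** During each push the force held at about 5–6 N. At the end the tool stopped advancing and the force rose, to about 11 N for the tin and 15 N for the jar (limit 25 N), so I took both tabs to be at their stops.

**Last checks:**
- **Containers:** the final top and side pictures show both upright and centred in their bays. The yellow and red flags are level with the grey ones. I judged this by eye and did not measure the tab values.
- **Bystanders:** the stored jars look unmoved in the pictures. The reel and cutters still show up where they were at the start. Comparing the pictures pixel by pixel around the reel and cutters showed only small differences. I put those down to moving shadows, but did not confirm it.
- **Arm:** it was clear of everything when I handed in, with the contact force near zero.

One network detection was wrong: the first side-view mask labelled as the tin was actually the white tub. I ignored it and used the top and wrist pictures, which agreed on the tin's position.

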